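# Click the dump truck's display latch shut

### The job

On the toy shop counter two display plinths each have a black turn latch beside the toy. Turn the dump truck's latch clockwise until it clicks past its detent and its steel arm stays over the truck's sill, then let go. Leave the aeroplane's latch as it is and do not shift the truck.

Things in the scene. Friction and masses are not known exactly. Their poses are not given: they have to be found in the camera images.
- truck_latch (a joint): Angle (rad) of the turn latch on the dump truck's plinth. 0 = open (start), grows clockwise from above, 1.2 = locked against its end stop, steel arm pointing straight at the truck, over its sill. A sprung detent resists with 0.14 N m at first, fading to its crest at 0.6; past it the latch snaps on to 1.2. Let go before the crest it springs back to 0.
- truck_latch_grip (a point): Point on the latch's vertical turning axis in its upright black grip bar, 66 mm above the counter. Turns with the latch: x along the bar to the steel arm, y across it (squeeze along y), z up. Bar 46 mm long, 16 wide, top 14 mm above this point; disc 48 mm across, top 24 mm below it; flat steel arm 27 mm below it, 89 mm out along +x. All else is over 80 mm from the axis or lower.
- plane_latch (a joint): Angle (rad) of the like latch on the other plinth, beside the toy aeroplane. It is open (0) and stays so.
- truck: Toy dump truck: four wheels, cab at its -x end, open tipping bed, 150 mm long (x), 100 wide over the sill between the wheels (y), 88 high. Loose, about 0.35 kg, on a fixed plywood plinth 190 x 250 x 18 mm. Origin at the centre of its underside; its latch's axis lies 130 mm from there along the truck's -y.
Not all that is in view belongs to the job. Leave any pink look-alike of the truck alone.

How it is judged (in metres and radians):
At the end, for the whole second after the job is handed in: The truck's latch rests in its locked detent (above 1.03 rad, that is within 10 degrees of its stop at 1.2), still and released; the aeroplane's latch is still open (below 0.3 rad); the truck stands upright within 20 mm of where it started (value of joint truck_latch above 1.03 rad and velocity of joint truck_latch between -0.1 and 0.1 rad/s and value of joint plane_latch below 0.3 rad and distance of truck from where it was at the start of the episode below 0.02 m and angle between truck's own z axis and vertical below 0.17 rad); the robot touches nothing.
It fails at once if the aeroplane's latch is turned (0.3 rad or more) (value of joint plane_latch above 0.3 rad).
It fails at once if the truck is shifted by more than 20 mm (distance of truck from where it was at the start of the episode above 0.02 m).
It also fails if it takes over 32 s, if anything falls off the work surface, if the arm or the gripper's body presses on something with over 40 N, if the wrist force passes 120 N, or if a joint passes its speed limit or range.

### The arm

A 6-joint arm with a two-finger parallel gripper is mounted at the origin on the work surface. World frame = base frame: x ahead of the robot, y to its left, z up, the work surface at z = 0. Lengths are in m, angles in degrees, forces in N, time in s.
With the tool pointing down it reaches from about 0.4 to 0.825 m from the base axis. Payload 7 kg.
Tool frame: the origin (TCP) lies at the very end of the fingers, on their centre line; the grasp point (between the pads) lies 19 mm behind it (hold_point_z is the distance from the TCP to the grasp point, in m); x points along the fingers, y is the direction in which the jaws open and shut, and the axes are right-handed (so a half turn about x gives the same grasp; the last joint's range is limited). The gripper opens to 88 mm and grips with 3 to 60 N. Pads are 19 mm wide; open, the fingers measure 130 mm over their backs; the gripper's body (78 mm by 193 mm) begins 47 mm behind the grasp point.
Start: joints at [-55.915, 20.546, 0.682, 0, -70.136, -16.507], TCP at [0.204, -0.643, 0.227] pointing down, gripper open.
Joint ranges: [-176.03, 176.03], [-82.01, 121.73], [-58.28, 71.71], [-173.87, 95.51], [-174.79, -0.11], [-173.66, 173.66]. Speed limits (degrees/s): [136.94, 136.94, 172.46, 180, 180, 180].

### API

Orientations are given as [roll, pitch, yaw] about the fixed x, y, z axes, in that order (R = Rz(yaw) Ry(pitch) Rx(roll)).
In Python, from plant import * gives the robot as it stands.
- The arm moves only by the shell command python3 -m crank 'ROWS'. ROWS is a JSON object of lists of equal length, an entry for each row: "delta_pos": the shift along the tool's x, y, z in m, a list of three; "turn": the turn, a rotation vector about the tool's x, y, z in degrees, a list of three; "grip": the opening, from 0 (shut) to 1 (fully open). A call has 1 to 12 rows; each row is the pose to reach, as a shift and turn from the pose commanded when the call began, along the tool's axes at that moment; what a row does not reach only later rows make up. A row lasts 1/12 s, in which the tool goes at most 41.7 mm and 7.16 degrees, less where a joint would pass 70% of its speed; a pose out of reach is approached as far as the arm can. A call with a gripper value outside its range is refused whole. The fingers move at their own pace and stop on an object; the grip force is fixed at half the most. Time passes only in rows, so rows that repeat a pose let the fingers close. It gives the time, the measured TCP pose, the force and the opening at its end, in the units of the state.
- get_obs(): the state, without advancing time (a new reading comes with each control period).
- snapshot(name): name is "side" or "top"; returns a dict with "pixels" (420x560x3 uint8, blue, green, red), "range_z" (420x560 float32, m along the optical axis (not along the pixel's ray), 0 where there is no reading), "camera_matrix" (3x3 intrinsics, pixels), "k1" (the pictures are not rectified: a ray, as slopes to the right and down, at radius r is drawn at 1 + k1 r^2 times it, then the intrinsics apply), "eye" and "rotation" of the camera in the world. Camera axes: x right, y up, looking along -z (the intrinsics and any distortion apply to the point x, -y, -z); pixel columns grow to the right and rows downward; lengths in m; the calibration is good to about 2 mm. A picture is of the moment at which its call begins.
- close_job(): hands the job in, once; it reports no verdict.
The state is a dict: "clock": time; "joint_pos": joint angles; "qvel": joint speeds; "tau": joint torques, N m; "tool_pos": TCP position; "orientation": TCP orientation; "force": force on the tool from outside, world axes, zero at the start; "moment": the same for the moment, N m; "opening": finger opening in m.
Only numpy, scipy, OpenCV 4.12 (cv2) and the standard library are available. Lean on these libraries where they do the work, as an engineer would, in place of code of your own. Each camera call takes 0.05 s, during which the arm holds its last target. There are 200 camera calls.

## Working session

There is one attempt and no reset: what is moved stays moved. The work goes in short steps, Python scripts to look and compute and a shell command to move; the robot and the scene stay as the last step left them, time stands still between calls to the robot, and variables do not carry over. Pictures are saved under pics/ and viewed, about 8 in all and at most 12, crops included, and the job is handed in when it is done.

```bash
mkdir -p pics
cat > h.py <<'E'
import numpy as np, cv2
from plant import *
def pts(s):
    K=np.array(s["camera_matrix"]);h,w=s["range_z"].shape
    u,v=np.meshgrid(np.arange(w),np.arange(h))
    D=np.array([s["k1"],0,0,0,0],float)
    p=cv2.undistortPoints(np.stack([u,v],-1).reshape(-1,1,2).astype(np.float64),K,D).reshape(h,w,2)
    z=s["range_z"]
    c=np.stack([p[...,0]*z,-p[...,1]*z,-z],-1)
    return c@np.array(s["rotation"]).T+np.array(s["eye"])
E
python3 - <<'E'
from h import *
for n in("top","side"):
    s=snapshot(n);cv2.imwrite(f"pics/{n}0.png",s["pixels"]);np.save(n+".npy",pts(s));print(n,s["eye"],s["k1"],s["camera_matrix"])
    np.save(n+"px.npy",s["pixels"])
o=get_obs();print(o)
E
```

```text
Traceback (most recent call last):
  File "h.py", line 10, in pts
    return c@np.array(s["rotation"]).T+np.array(s["eye"])
           ~~~~~~~~~~~~~~~~~~~~~~~~~~~^~~~~~~~~~~~~~~~~~~
ValueError: operands could not be broadcast together with shapes (420,560) (3,)
```

View pics/top0.png

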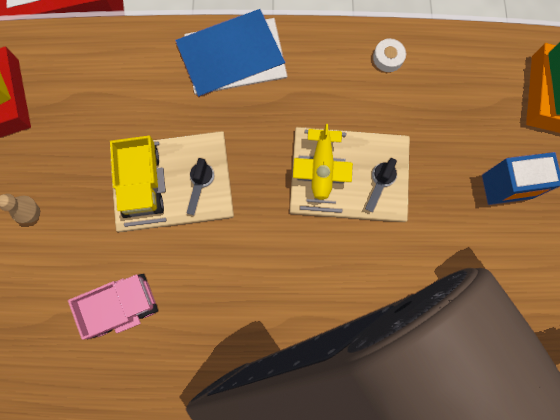

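The top view shows the yellow truck at (136,177) with its latch at (201,174), and the steel arm pointing to (194,213). The aeroplane is at (323,165) with its latch at (385,173). A pink look-alike truck sits at (113,306).

```bash
python3 - <<'E'
from h import *
s=snapshot("top");print(s["rotation"],s["eye"],s["k1"]);print(get_obs())
E
grep -rn "rotation" plant* 2>/dev/null | head
```

```text
[ 10.33351468  -0.38810733 -89.63004625] [0.26888188 0.01564306 1.11019928] -0.13593884834901893
{'clock': 0.1, 'joint_pos': array([-5.59155986e+01,  2.05887769e+01,  6.38720233e-01, -1.67474471e-02,
       -7.01355334e+01, -1.65070823e+01]), 'qvel': array([ 0.17787793, -0.13648637,  0.00025041,  0.11318077,  0.0140234 ,
        0.02500438]), 'tau': array([-3.30437193e-03, -5.84164846e+01,  2.93751007e+01,  7.01554030e+00,
        1.02297618e-02, -6.46623994e-05]), 'tool_pos': array([ 0.20368415, -0.64307854,  0.22570087]), 'orientation': array([ 96.08532922,  89.91297351, 113.6569458 ]), 'force': array([ 0.03857865, -0.11223894, -0.25915423]), 'moment': array([ 0.02604771, -0.03924329,  0.04131647]), 'opening': 0.08782220375830764}
```

```bash
sed -i 's/np.array(s\["rotation"\]).T/Rm(s["rotation"]).T/; 2a from scipy.spatial.transform import Rotation as Ro\ndef Rm(e): return Ro.from_euler("xyz",e,degrees=True).as_matrix()' h.py
python3 - <<'E'
from h import *
for n in("top","side"):
    s=snapshot(n);P=pts(s);np.save(n+".npy",P);np.save(n+"px.npy",s["pixels"]);print(n,s["eye"],s["rotation"])
    if n=="side":cv2.imwrite("pics/side0.png",s["pixels"])
    else:
        cv2.imwrite("pics/crop0.png",cv2.resize(s["pixels"][120:240,100:250],None,fx=5,fy=5))
        for uv in[(201,174),(194,213),(201,165),(136,177),(385,173),(323,165),(118,223),(228,212),(280,280)]:print(uv,P[uv[1],uv[0]].round(4))
        # black bar top: z .072-.09 dark near latch
        m=(P[...,2]>.074)&(P[...,2]<.088)&(s["pixels"].max(-1)<90)
        m[:, :180]=0;m[:,225:]=0;m[:150]=0;m[210:]=0
        q=P[m];c=cv2.minAreaRect((q[:,:2]*1000).astype(np.float32));print("bar top",m.sum(),q.mean(0),c)
        px=s["pixels"].astype(int)
        st=(P[...,2]>.033)&(P[...,2]<.050)&(px.max(-1)-px.min(-1)<30);st[:,:180]=0;st[:,215:]=0;st[:190]=0;st[225:]=0
        q=P[st];print("arm",st.sum(),q.mean(0),cv2.fitLine((q[:,:2]*1000).astype(np.float32),cv2.DIST_L2,0,.01,.01).ravel())
o=get_obs();print(Rm(o["orientation"]).round(3))
E
```

```text
top [0.26888188 0.01564306 1.11019928] [ 10.33351468  -0.38810733 -89.63004625]
(201, 174) [0.5415 0.1568 0.0778]
(194, 213) [0.4699 0.1745 0.0343]
(201, 165) [0.5606 0.1576 0.0768]
(136, 177) [0.5383 0.2923 0.0641]
(385, 173) [ 0.546  -0.2135  0.0814]
(323, 165) [ 0.5582 -0.0872  0.0917]
(118, 223) [0.45   0.3371 0.0196]
(228, 212) [0.4757 0.1056 0.0173]
(280, 280) [ 0.3358 -0.0043 -0.0011]
bar top 169 [0.55174369 0.1613201  0.07896147] ((552.340087890625, 161.8418426513672), (16.867219924926758, 44.1790771484375), 77.50982666015625)
arm 195 [0.49324147 0.17624418 0.03865538] [ 9.6882957e-01 -2.4772817e-01  4.9324146e+02  1.7624417e+02]
side [0.37822485 0.85072434 0.82380289] [  48.45472212   -0.24497627 -175.46681118]
[[-0.    -0.302  0.953]
 [ 0.001  0.953  0.302]
 [-1.     0.001 -0.   ]]
```

View pics/side0.png

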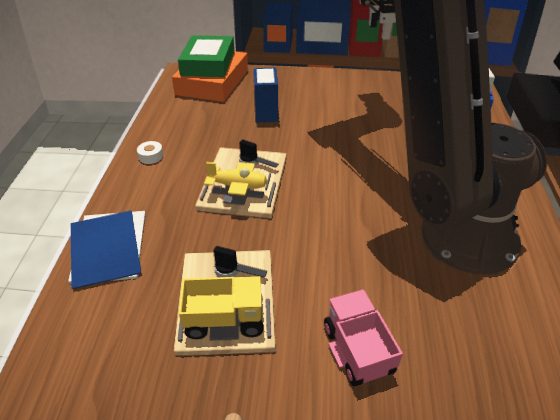

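View pics/crop0.png

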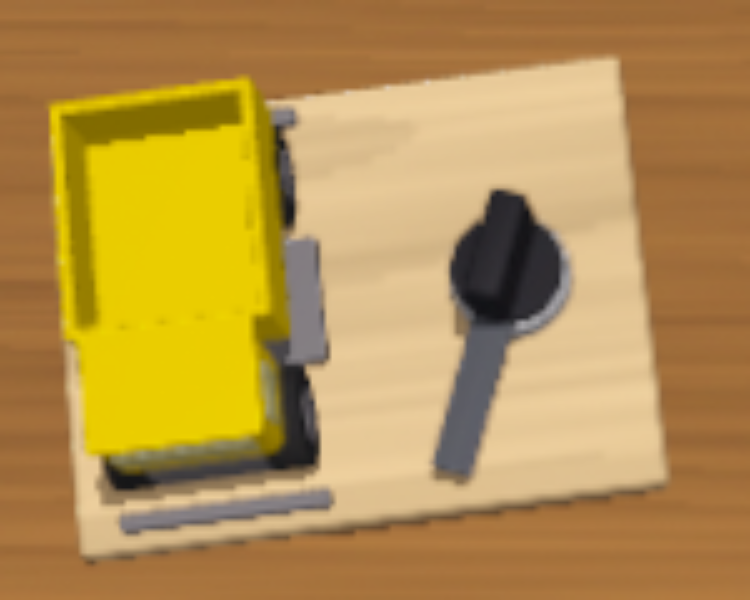

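The crop confirms the yellow truck with its grey sill at crop (305,300). Its latch bar is at about (505,250), and the arm points away from the truck to (455,470). In world axes the latch axis is near (0.552, 0.1615) and the arm heading is about 166°. The pink truck stays far from the job. I'll go above the latch now.

```bash
python3 -m crank '{"delta_pos":[[0,0.662,0.574],[0,0.662,0.574],[0,0.662,0.574],[0,0.662,0.574],[0,0.662,0.574],[0,0.662,0.574],[0,0.662,0.574],[0,0.662,0.574],[0,0.662,0.574],[0,0.662,0.574],[0,0.662,0.574],[0,0.662,0.574]],"turn":[[-148,0,0],[-148,0,0],[-148,0,0],[-148,0,0],[-148,0,0],[-148,0,0],[-148,0,0],[-148,0,0],[-148,0,0],[-148,0,0],[-148,0,0],[-148,0,0]],"grip":[1,1,1,1,1,1,1,1,1,1,1,1]}'
cat > need.py <<'E'
from h import *
import sys
x,y,z,a=map(float,sys.argv[1:])
o=get_obs();R=Rm(o["orientation"]);d=np.array([x,y,z])-o["tool_pos"]
a=np.radians(a);ty=np.array([np.cos(a),np.sin(a),0]);tx=np.array([0,0,-1.]);G=np.stack([tx,ty,np.cross(tx,ty)],1)
print("clock",o["clock"],"pos",o["tool_pos"],"delta",(R.T@d).round(4),"turn",np.degrees(Ro.from_matrix(R.T@G).as_rotvec()).round(2),"q",o["joint_pos"].round(1),"F",o["force"].round(1),o["opening"])
E
python3 need.py .552 .1615 .15 255.7
```

```text
clock: 1.2
tool_pos: [0.4022, -0.1825, 0.2269]
orientation: [-101.4, 89.9, 2.5]
force: [1.1, -0.2, -0.1]
opening: 0.0874
clock 1.2 pos [ 0.40218449 -0.18245981  0.22690095] delta [ 0.0771 -0.2278  0.298 ] turn [-6.183e+01 -4.000e-02  4.000e-02] q [  1.3  -2.2 -27.1  -0.  -65.1  12.5] F [ 1.1 -0.2 -0.1] 0.08743458679209191
```

```bash
python3 -m crank '{"delta_pos":[[0.077,-0.228,0.298],[0.077,-0.228,0.298],[0.077,-0.228,0.298],[0.077,-0.228,0.298],[0.077,-0.228,0.298],[0.077,-0.228,0.298],[0.077,-0.228,0.298],[0.077,-0.228,0.298],[0.077,-0.228,0.298],[0.077,-0.228,0.298],[0.077,-0.228,0.298],[0.077,-0.228,0.298]],"turn":[[-62,0,0],[-62,0,0],[-62,0,0],[-62,0,0],[-62,0,0],[-62,0,0],[-62,0,0],[-62,0,0],[-62,0,0],[-62,0,0],[-62,0,0],[-62,0,0]],"grip":[1,1,1,1,1,1,1,1,1,1,1,1]}'
python3 - <<'E'
from h import *
s=snapshot("side");cv2.imwrite("pics/side1.png",cv2.resize(s["pixels"][170:360,130:310],None,fx=3,fy=3))
E
python3 need.py .552 .1615 .052 255.7
```

```text
clock: 2.2
tool_pos: [0.5536, 0.1588, 0.1488]
orientation: [45.8, 89.9, -148.6]
force: [0.2, -0.1, -1.0]
opening: 0.0874
clock 2.25 pos [0.55352009 0.15814966 0.14932813] delta [ 0.0973 -0.0029  0.0022] turn [-0.21  0.04 -0.04] q [ 35.4  14.9 -18.2  -0.  -57.   40.1] F [-0.4  0.1 -0.9] 0.08800695413958427
```

View pics/side1.png

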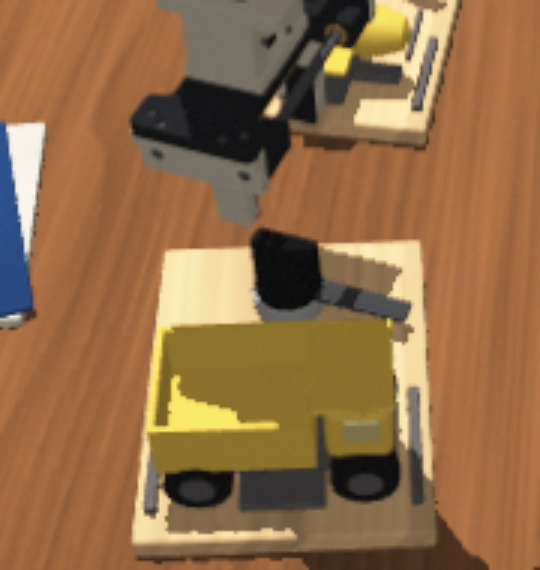

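The side crop shows the open jaws above and straddling the black bar, which is at crop (285,270). The fingers look aligned across the bar and the truck is undisturbed. I'll cross-check the axis from the side depth.

Run:
```python
from h import *
P=np.load("side.npy");c=np.load("sidepx.npy")
m=(P[...,2]>.0775)&(P[...,2]<.09)&(c.max(-1)<90)&(np.hypot(P[...,0]-.552,P[...,1]-.1615)<.04)
q=P[m];print(m.sum(),q.mean(0),cv2.minAreaRect((q[:,:2]*1000).astype(np.float32)))
```

```text
121 [0.55251233 0.16328005 0.08016481] ((552.5883178710938, 162.81304931640625), (16.753480911254883, 44.119571685791016), 74.2711181640625)
```

```bash
python3 -m crank '{"delta_pos":[[0.03,-0.003,0.001],[0.06,-0.003,0.001],[0.08,-0.003,0.001],[0.096,-0.003,0.001],[0.096,-0.003,0.001],[0.096,-0.003,0.001]],"turn":[[0,0,0],[0,0,0],[0,0,0],[0,0,0],[0,0,0],[0,0,0]],"grip":[1,1,1,1,1,1]}'; python3 need.py .552 .1615 .052 255.7
```

```text
clock: 2.75
tool_pos: [0.5534, 0.1605, 0.0539]
orientation: [58.9, 89.9, -135.7]
force: [0.3, -1.0, 0.7]
opening: 0.0879
clock 2.75 pos [0.55342967 0.16050243 0.05386174] delta [ 0.0019 -0.0006  0.0016] turn [-0.26  0.03 -0.05] q [ 35.6  21.1 -24.    0.  -45.   39.8] F [ 0.3 -1.   0.7] 0.08792643084255616
```

```bash
python3 -m crank '{"delta_pos":[[0.001,-0.0015,0.001],[0.001,-0.0015,0.001],[0.001,-0.0015,0.001],[0.001,-0.0015,0.001],[0.001,-0.0015,0.001],[0.001,-0.0015,0.001],[0.001,-0.0015,0.001],[0.001,-0.0015,0.001],[0.001,-0.0015,0.001],[0.001,-0.0015,0.001]],"turn":[[0,0,0],[0,0,0],[0,0,0],[0,0,0],[0,0,0],[0,0,0],[0,0,0],[0,0,0],[0,0,0],[0,0,0]],"grip":[1,1,0,0,0,0,0,0,0,0]}'; python3 need.py .5523 .1622 .052 255.7
```

```text
clock: 3.58
tool_pos: [0.5532, 0.1635, 0.0525]
orientation: [56.6, 90.0, -137.9]
force: [0.0, -0.1, -0.6]
opening: 0.0397
clock 3.5833 pos [0.55317463 0.16349887 0.05249647] delta [0.0005 0.0015 0.0005] turn [-0.17  0.   -0.01] q [ 35.9  21.2 -24.    0.  -44.8  39.6] F [ 0.  -0.1 -0.6] 0.03966816196406813
```

```bash
python3 -m crank '{"delta_pos":[[0,0.001,0],[0,0.001,0],[0,0.001,0],[0,0.001,0],[0,0.001,0],[0,0.001,0],[0,0.001,0],[0,0.001,0],[0,0.001,0],[0,0.001,0]],"turn":[[0,0,0],[0,0,0],[0,0,0],[0,0,0],[0,0,0],[0,0,0],[0,0,0],[0,0,0],[0,0,0],[0,0,0]],"grip":[0,0,0,0,0,0,0,0,0,0]}'; python3 need.py .5523 .1622 .052 255.7
```

```text
clock: 4.42
tool_pos: [0.5527, 0.1619, 0.0525]
orientation: [69.8, 89.9, -124.7]
force: [0.0, -4.9, 2.1]
opening: 0.0158
clock 4.4167 pos [0.55271974 0.16189316 0.05253071] delta [ 0.0005 -0.0002  0.0005] turn [-0.18  0.02 -0.06] q [ 35.8  21.2 -24.1   0.  -44.8  39.7] F [ 0.  -4.9  2.1] 0.01577262076603438
```

The jaws hold the bar at 15.8 mm opening. Now I'll turn clockwise, which is a positive turn about tool x.

```bash
python3 -m crank '{"delta_pos":[[0,0,0],[0,0,0],[0,0,0],[0,0,0],[0,0,0],[0,0,0],[0,0,0],[0,0,0],[0,0,0],[0,0,0],[0,0,0],[0,0,0]],"turn":[[5,0,0],[11,0,0],[17,0,0],[23,0,0],[29,0,0],[35,0,0],[41,0,0],[47,0,0],[53,0,0],[59,0,0],[65,0,0],[66,0,0]],"grip":[0,0,0,0,0,0,0,0,0,0,0,0]}'; python3 -m crank '{"delta_pos":[[0,0,0],[0,0,0],[0,0,0]],"turn":[[0,0,0],[0,0,0],[0,0,0]],"grip":[0,0,0]}';  python3 need.py .5523 .1622 .052 186.9
python3 - <<'E'
from h import *
print(get_obs()["moment"])
s=snapshot("side");cv2.imwrite("pics/side2.png",cv2.resize(s["pixels"][170:360,130:310],None,fx=3,fy=3))
E
```

```text
clock: 5.42
tool_pos: [0.5528, 0.162, 0.0525]
orientation: [132.9, 90.0, -127.9]
force: [0.9, -4.7, 1.4]
opening: 0.0159
clock: 5.67
tool_pos: [0.5528, 0.162, 0.0525]
orientation: [133.1, 90.0, -127.5]
force: [0.8, -5.0, 1.3]
opening: 0.0159
clock 5.6667 pos [0.55280187 0.16200313 0.05254397] delta [0.0005 0.0005 0.0003] turn [ 2.59 -0.03 -0.03] q [ 35.8  21.2 -24.1   0.  -44.8 -26.3] F [ 0.8 -5.   1.3] 0.015938296210545145
[-1.949868   -0.15198833 -0.14173083]
```

View pics/side2.png

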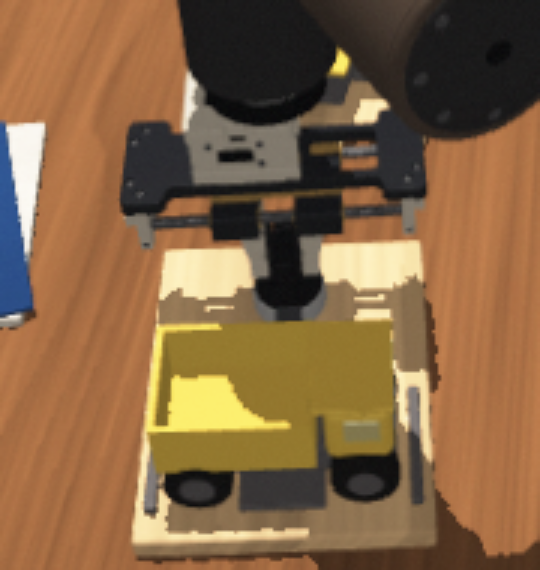

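The side crop shows the gripper turned square to the truck and holding the bar at (285,260). The steel arm is hidden behind the truck, which has not moved. I'll release and lift.

```bash
python3 -m crank '{"delta_pos":[[0,0,0],[0,0,0],[0,0,0],[0,0,0],[0,0,0],[0,0,0],[0,0,0],[0,0,0],[0,0,0],[0,0,0],[0,0,0],[0,0,0]],"turn":[[0,0,0],[0,0,0],[0,0,0],[0,0,0],[0,0,0],[0,0,0],[0,0,0],[0,0,0],[0,0,0],[0,0,0],[0,0,0],[0,0,0]],"grip":[0.8,0.8,0.8,0.8,0.8,0.8,0.8,0.8,0.8,0.8,0.8,0.8]}'; python3 -m crank '{"delta_pos":[[-0.02,0,0],[-0.04,0,0],[-0.06,0,0],[-0.09,0,0],[-0.12,0,0],[-0.15,0,0],[-0.15,0,0]],"turn":[[0,0,0],[0,0,0],[0,0,0],[0,0,0],[0,0,0],[0,0,0],[0,0,0]],"grip":[0.8,0.8,0.8,0.8,0.8,0.8,0.8]}';  python3 need.py .45 -0.15 .25 186.9
```

```text
clock: 6.72
tool_pos: [0.5529, 0.1625, 0.0526]
orientation: [27.3, 90.0, 126.8]
force: [0.1, 1.1, 0.4]
opening: 0.07
clock: 7.3
tool_pos: [0.5559, 0.1636, 0.2093]
orientation: [-76.4, 89.4, 23.2]
force: [0.8, 0.0, 0.9]
opening: 0.0699
clock 7.3 pos [0.55592366 0.16364639 0.20928564] delta [-0.0429  0.1562 -0.2916] turn [2.68 0.14 0.54] q [ 35.8  12.  -13.7   0.1 -63.8 -26.3] F [0.8 0.  0.9] 0.0699433838834662
```

Next I'll move clear of the top view and check.

```bash
python3 -m crank '{"delta_pos":[[-0.04,0.15,-0.29],[-0.04,0.15,-0.29],[-0.04,0.15,-0.29],[-0.04,0.15,-0.29],[-0.04,0.15,-0.29],[-0.04,0.15,-0.29],[-0.04,0.15,-0.29],[-0.04,0.15,-0.29],[-0.04,0.15,-0.29],[-0.04,0.15,-0.29],[-0.04,0.15,-0.29],[-0.04,0.15,-0.29]],"turn":[[0,0,0],[0,0,0],[0,0,0],[0,0,0],[0,0,0],[0,0,0],[0,0,0],[0,0,0],[0,0,0],[0,0,0],[0,0,0],[0,0,0]],"grip":[0.8,0.8,0.8,0.8,0.8,0.8,0.8,0.8,0.8,0.8,0.8,0.8]}'
python3 - <<'E'
from h import *
s=snapshot("top");cv2.imwrite("pics/top3.png",s["pixels"][:,:])
P=pts(s);c=s["pixels"];P0=np.load("top.npy");c0=np.load("toppx.npy")
for p,q in((P0,c0),(P,c)):
    m=(q[...,0]<80)&(q[...,2]>150)&(q[...,1]>130);m[:, :105]=0;m[:,165:]=0;m[:125]=0;m[225:]=0
    print("truck yellow",m.sum(),np.argwhere(m).mean(0),p[m].mean(0))
m=(P[...,2]>.074)&(P[...,2]<.088)&(c.max(-1)<90);m[:,:180]=0;m[:,225:]=0;m[:150]=0;m[210:]=0
q=P[m];print(m.sum(),cv2.minAreaRect((q[:,:2]*1000).astype(np.float32)))
E
```

```text
clock: 8.3
tool_pos: [0.4532, -0.1477, 0.2423]
orientation: [35.3, 90.0, 134.8]
force: [-0.7, -0.4, 0.5]
opening: 0.0702
truck yellow 2545 [174.76699411 133.12023576] [0.53828394 0.29307568 0.08542264]
truck yellow 2819 [173.72649876 133.14721532] [0.54100683 0.29371844 0.08331637]
0 ((0.0, 0.0), (0.0, 0.0), 0.0)
```

View pics/top3.png

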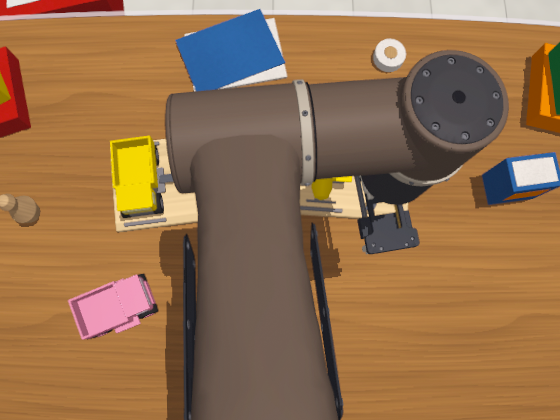

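The top view shows the truck unmoved, with its yellow centroid within about 1 px of the start. A steel tip reaches its sill at (165,180), but the latches are hidden by the arm. I'll move further aside.

```bash
python3 need.py .22 -0.58 .25 186.9; python3 -m crank '{"delta_pos":[[0,0.28,-0.4],[0,0.28,-0.4],[0,0.28,-0.4],[0,0.28,-0.4],[0,0.28,-0.4],[0,0.28,-0.4],[0,0.28,-0.4],[0,0.28,-0.4],[0,0.28,-0.4],[0,0.28,-0.4],[0,0.28,-0.4],[0,0.28,-0.4]],"turn":[[0,0,0],[0,0,0],[0,0,0],[0,0,0],[0,0,0],[0,0,0],[0,0,0],[0,0,0],[0,0,0],[0,0,0],[0,0,0],[0,0,0]],"grip":[0.8,0.8,0.8,0.8,0.8,0.8,0.8,0.8,0.8,0.8,0.8,0.8]}'
python3 - <<'E'
from h import *
s=snapshot("top");cv2.imwrite("pics/top4.png",cv2.resize(s["pixels"][110:240,100:430],None,fx=2.4,fy=2.4))
P=pts(s);c=s["pixels"];P0=np.load("top.npy");c0=np.load("toppx.npy")
for p,q in((P0,c0),(P,c)):
  for a,b in((180,225),(360,412)):
    m=(p[...,2]>.074)&(p[...,2]<.088)&(q.max(-1)<90);m[:,:a]=0;m[:,b:]=0;m[:150]=0;m[210:]=0
    k=p[m];print(m.sum(),cv2.minAreaRect((k[:,:2]*1000).astype(np.float32)))
E
```

```text
clock 8.35 pos [ 0.45322977 -0.1474591   0.24226691] delta [-0.0077  0.3021 -0.3876] turn [ 2.69  0.01 -0.02] q [  5.7   0.9 -22.   -0.  -67.2   3.9] F [-0.2  0.7  0.6] 0.06988780550792661
clock: 9.35
tool_pos: [0.2426, -0.5912, 0.2416]
orientation: [49.0, 89.9, 148.6]
force: [0.3, -0.5, 0.6]
opening: 0.0704
169 ((552.340087890625, 161.8418426513672), (16.867219924926758, 44.1790771484375), 77.50982666015625)
155 ((556.7274169921875, -222.89451599121094), (15.554908752441406, 45.674049377441406), 67.9647445678711)
175 ((552.3563842773438, 161.38189697265625), (16.42658042907715, 45.439666748046875), 7.281552791595459)
154 ((556.9298706054688, -223.00733947753906), (15.22064208984375, 45.16817092895508), 68.16442108154297)
```

View pics/top4.png

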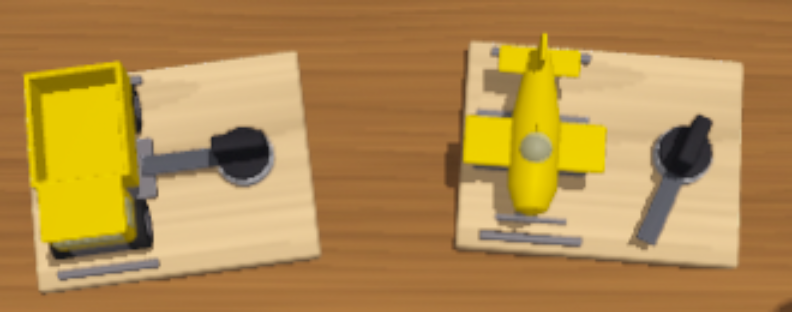

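The truck's latch, at crop (242,153), has its arm pointing straight at the truck and over the sill at (147,165). The aeroplane's latch at (685,150) is unchanged. I'll let the arm settle briefly and hand in.

```bash
python3 -m crank '{"delta_pos":[[0,0,0],[0,0,0],[0,0,0]],"turn":[[0,0,0],[0,0,0],[0,0,0]],"grip":[0.8,0.8,0.8]}'; python3 -c "
from plant import *
print(close_job())"
```

```text
clock: 9.65
tool_pos: [0.2441, -0.5882, 0.2422]
orientation: [7.7, 90.0, 107.3]
force: [0.2, -0.1, 0.8]
opening: 0.07
the job is handed in; nothing more can be done
None
```

I gripped the dump truck's latch bar, turned it 66° clockwise past its detent, let go, and moved the arm clear. I handed the job in at about 9.7 s; it reported no verdict.

Last checks from the top camera, with the arm out of the way:
- **Truck latch:** the bar had turned about 70° (77.5° to 7.3°, against 68.8° for fully locked). It stayed there after release, and its steel arm is over the truck's sill.
- **Aeroplane latch:** unchanged, within 0.2°.
- **Truck:** upright in the picture. Its yellow outline shifted about 1 px (under 3 mm), which I put down to the arm's changed shadow in the colour mask.
- **Contact:** the wrist force read about zero and the gripper was clear of everything.

No check failed. The first look after release was blocked by the arm, so I moved further aside and looked again. My first camera script also crashed on the rotation format, which cost no arm motion.

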